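# Find the unstuck bracket and lock the rework tray

## Robot

A 7-joint arm with a two-finger parallel gripper is mounted at the origin on the work surface. World frame = base frame: x ahead of the robot, y to its left, z up, the work surface at z = 0. Lengths are in mm, angles in degrees, forces in N, time in s.
With the tool pointing down it reaches from about 425 to 875 mm from the base axis. Payload 9.9 kg.
Tool frame: the origin (TCP) lies on the centre line of the jaws, within the pads' length; the fingertips stand robot.finger_overhang ahead of it and the grasp point (between the pads) lies 3 mm ahead of it (robot.finger_overhang is the distance from the TCP to the fingertips, in mm); z points along the fingers, y is the direction in which the jaws open and shut (so a half turn about z gives the same grasp; the last joint's range is limited). The gripper opens to 85 mm and grips with 20 to 120 N. Pads are 22 mm wide; open, the fingers measure 114 mm over their backs; the gripper's body (76 mm by 85 mm) begins 54 mm behind the grasp point. The pads swing forward as they close: fully open they stand 13 mm farther back than shut.
Start: joints at [71.517, 32.985, 1.427, 82.34, -0.859, 64.687, -3.237], TCP at [159.667, -655.848, 253.289] pointing down, gripper open.
Joint ranges: [-157.87, 157.87], [-19.46, 123.44], [-87.15, 90], [11.01, 140.99], [-62.26, 242.26], [9.8, 113.94], [-161.44, 161.44]. Speed limits (degrees/s): [127.2, 127.2, 172.46, 172.46, 180, 180, 180].

## Interface

Orientations are given as a 3x3 rotation matrix whose columns are the frame's x, y, z axes.
In Python, from workcell import read_state, vision, workorder, robot gives the robot as it stands.
- The arm moves only by the shell command python3 -m pendant 'ROWS'. ROWS is JSON, one flat list of numbers, 7 for each row, row after row: the closure in counts, from 0 (fully open) to 255 (shut), then the shift along the tool's x, y, z in m, then the turn, a rotation vector about the tool's x, y, z in rad. A call has 1 to 10 rows; each row is the pose to reach, as a shift and turn from the pose measured when the call began, along the tool's axes at that moment; what a row does not reach only later rows make up. A row lasts 1/10 s, in which the tool goes at most 50 mm and 8.59 degrees, less where a joint would pass 70% of its speed; a pose out of reach is approached as far as the arm can. A call with a gripper value outside its range is refused whole. The fingers move at their own pace and stop on an object; the grip force is fixed at half the most. Time passes only in rows, so rows that repeat a pose let the fingers close. It gives the time, the measured TCP pose, the force and the opening at its end, in the units of the state.
- read_state(): the state, without advancing time (a new reading comes with each control period).
- vision.read_camera(name): name is "scene" or "top" or "wrist"; returns (picture, depth): 420x560x3 uint8, red, green, blue; 420x560 float32, mm along the optical axis (not along the pixel's ray), 0 where there is no reading.
- vision.camera_info(name): a dict with "mtx" (3x3 intrinsics, pixels), "world_from_camera" (4x4, takes a point from camera to world coordinates); the wrist camera has in their place "hand_eye" (4x4, takes a point from camera to tool coordinates, whose origin is the TCP and whose axes are the flange's). Camera axes: x right, y up, looking along -z (the intrinsics and any distortion apply to the point x, -y, -z); pixel columns grow to the right and rows downward; lengths in mm; the calibration is good to about 2 mm. The wrist camera is an equidistant fisheye: a pixel r from the principal point sees the ray r / f radians off the axis. A picture is of the moment at which its call begins: read the wrist's pose just before it. camera_info takes no time and is no camera call.
- workorder.sign_off(): hands the job in, once; it reports no verdict.
The state is a dict: "clock": time; "joints": joint angles; "qvel": joint speeds; "effort": joint torques, N m; "ee_pos": TCP position; "orientation": TCP orientation; "contact_force": force on the tool from outside, world axes, zero at the start; "moment": the same for the moment, N m; "width": opening from 0.0 (shut) to 1.0 (fully open).
Only numpy, scipy, OpenCV 4.12 (cv2) and the standard library are available. Lean on these libraries where they do the work, as an engineer would, in place of code of your own. Each camera call takes 0.05 s, during which the arm holds its last target. There are 200 camera calls.

## Task

One of the three brackets glued to the floor of the deep grey bond-test box has come unstuck: feel which one is loose, take it out, and stand it in the blue rework tray together with every bracket lying on the bench, upright and one to a bay. When all are in, knock both red locking pins of the tray fully home with the orange mallet, then put the mallet back on its rubber mat and leave the bottle, knife and cardboard bin where they are.

Things in the scene. Friction and masses are not known exactly. Their poses are not given: they have to be found in the camera images.
- box: bond-test box, fixed: open-topped, opaque grey plastic, 306 (its x) by 180 (its y) by 65 mm high, walls and floor 5 mm thick; origin under its centre. Three look-alike brackets stand in a row along its x, about 85 mm apart, their y along its y. Box and tray may change sides
- bracket_p: one of three look-alikes in the box (two are glued fast, one is loose and slides at about 1 N; not marked which): steel box-section bracket 46 (its x) by 60 (its y) by 40 mm high, 5 mm sheet, open at its x ends, a 14 mm brass boss 8 mm high on top; 130 g; origin under its centre, z up; grip across the 46 mm
- bracket_q: one of three look-alikes in the box (two are glued fast, one is loose and slides at about 1 N; not marked which): steel box-section bracket 46 (its x) by 60 (its y) by 40 mm high, 5 mm sheet, open at its x ends, a 14 mm brass boss 8 mm high on top; 130 g; origin under its centre, z up; grip across the 46 mm
- bracket_r: one of three look-alikes in the box (two are glued fast, one is loose and slides at about 1 N; not marked which): steel box-section bracket 46 (its x) by 60 (its y) by 40 mm high, 5 mm sheet, open at its x ends, a 14 mm brass boss 8 mm high on top; 130 g; origin under its centre, z up; grip across the 46 mm
- bracket_1: a loose bracket on the bench (two to four of these are present, the others absent): steel box-section bracket 46 (its x) by 60 (its y) by 40 mm high, 5 mm sheet, open at its x ends, a 14 mm brass boss 8 mm high on top; 130 g; origin under its centre, z up; grip across the 46 mm
- bracket_2: a loose bracket on the bench (two to four of these are present, the others absent): steel box-section bracket 46 (its x) by 60 (its y) by 40 mm high, 5 mm sheet, open at its x ends, a 14 mm brass boss 8 mm high on top; 130 g; origin under its centre, z up; grip across the 46 mm
- bracket_3: a loose bracket on the bench (two to four of these are present, the others absent): steel box-section bracket 46 (its x) by 60 (its y) by 40 mm high, 5 mm sheet, open at its x ends, a 14 mm brass boss 8 mm high on top; 130 g; origin under its centre, z up; grip across the 46 mm
- bracket_4: a loose bracket on the bench (two to four of these are present, the others absent): steel box-section bracket 46 (its x) by 60 (its y) by 40 mm high, 5 mm sheet, open at its x ends, a 14 mm brass boss 8 mm high on top; 130 g; origin under its centre, z up; grip across the 46 mm
- tray: blue rework tray, fixed: 163 (its x) by 254 mm (its y), floor 5 mm thick, rim and dividers 5 mm thick and 20 mm high; six bays of 74 (x) by 78 mm (y), one bracket each, the bracket's y along the tray's y; origin under its centre. A dark block (40 by 40 mm, top 35 mm above the bench) with a red pin in it stands 110 mm from the centre at each x end
- bay_1 (a point): centre of the floor of a bay of the tray, 5 mm above the bench
- bay_2 (a point): centre of the floor of a bay of the tray, 5 mm above the bench
- bay_3 (a point): centre of the floor of a bay of the tray, 5 mm above the bench
- bay_4 (a point): centre of the floor of a bay of the tray, 5 mm above the bench
- bay_5 (a point): centre of the floor of a bay of the tray, 5 mm above the bench
- bay_6 (a point): centre of the floor of a bay of the tray, 5 mm above the bench
- pin_near (a joint): how far the red locking pin at the tray's -x end is driven down: 0 up, 0.016 m fully home. 20 mm diameter; sprung, and held by a friction collar so that it stays where it is driven; about 7 N starts it, 9 N brings it home (more when struck fast)
- pin_far (a joint): the same for the red locking pin at the tray's +x end
- pin_near_top (a point): centre of the top of pin_near, 57 mm above the bench when up, 41 mm when home
- pin_far_top (a point): centre of the top of pin_far, likewise
- mallet: mallet: orange block head 56 (its x) by 50 (y) by 60 mm (z); wooden handle 20 mm wide (y) by 24 mm (z) from the head towards its -x, ending 158 mm from the origin; origin at the centre of the head, on the handle's axis; 400 g, nearly all in the head. It stands on the mat on one face of the head, the handle level, 34 mm above the bench
- mat: black rubber mat fixed to the bench, 130 mm (x) by 250 mm (y), 4 mm thick; origin under its centre
- bottle: bystander: bottle 64 mm across, 170 mm high; origin under its centre
- knife: bystander: orange utility knife, body 120 mm long and 28 mm wide, 18 mm thick, with a blade that sticks out 35 mm beyond its +x end; origin under the body's centre
- parts_bin: bystander: open cardboard bin 90 by 130 by 50 mm; origin under its centre
There are look-alikes about, which are no part of the job. Leave any green or turquoise look-alike of the bracket_2 alone.

How it is judged (in metres and radians):
On the way, in this order (a step that is already met when the one before it is completed fails the run):
1. the loose bracket from the box and all bench brackets stand in the tray, both pins still up (((x of bracket_p in the frame of tray between -0.06 and 0.06 m and y of bracket_p in the frame of tray between -0.097 and 0.097 m and z of bracket_p in the frame of tray below 0.009 m and angle between bracket_p's own z axis and vertical below 0.12 rad and linear speed of bracket_p below 0.03 m/s) or (x of bracket_q in the frame of tray between -0.06 and 0.06 m and y of bracket_q in the frame of tray between -0.097 and 0.097 m and z of bracket_q in the frame of tray below 0.009 m and angle between bracket_q's own z axis and vertical below 0.12 rad and linear speed of bracket_q below 0.03 m/s) or (x of bracket_r in the frame of tray between -0.06 and 0.06 m and y of bracket_r in the frame of tray between -0.097 and 0.097 m and z of bracket_r in the frame of tray below 0.009 m and angle between bracket_r's own z axis and vertical below 0.12 rad and linear speed of bracket_r below 0.03 m/s)) and x of bracket_1 in the frame of tray between -0.06 and 0.06 m and y of bracket_1 in the frame of tray between -0.097 and 0.097 m and z of each of bracket_1, bracket_2, bracket_3, bracket_4 in the frame of tray below 0.009 m and angle between each of bracket_1, bracket_2, bracket_3, bracket_4's own z axis and vertical below 0.12 rad and linear speed of each of bracket_1, bracket_2, bracket_3, bracket_4 below 0.03 m/s and x of bracket_2 in the frame of tray between -0.06 and 0.06 m and y of bracket_2 in the frame of tray between -0.097 and 0.097 m and x of bracket_3 in the frame of tray between -0.06 and 0.06 m and y of bracket_3 in the frame of tray between -0.097 and 0.097 m and x of bracket_4 in the frame of tray between -0.06 and 0.06 m and y of bracket_4 in the frame of tray between -0.097 and 0.097 m and not (value of joint pin_near above 0.0135 m) and not (value of joint pin_far above 0.0135 m)), for 0.2 s.
2. one pin is driven home by the mallet (value of joint any of pin_near, pin_far above 0.0135 m and contact force between mallet and tray above 2 N).
3. both pins are driven home, the second one by the mallet too (value of joint each of pin_near, pin_far above 0.0135 m and contact force between mallet and tray above 2 N).
At the end, for the whole second after the job is handed in: the loose box bracket and every bench bracket that is present stand upright (within 7 degrees) on the floor of the tray's bays, both pins are driven down at least 13.5 of their 16 mm, and the mallet rests on its mat (centre of its head over the mat) (((x of bracket_p in the frame of tray between -0.06 and 0.06 m and y of bracket_p in the frame of tray between -0.097 and 0.097 m and z of bracket_p in the frame of tray below 0.009 m and angle between bracket_p's own z axis and vertical below 0.12 rad and linear speed of bracket_p below 0.03 m/s) or (x of bracket_q in the frame of tray between -0.06 and 0.06 m and y of bracket_q in the frame of tray between -0.097 and 0.097 m and z of bracket_q in the frame of tray below 0.009 m and angle between bracket_q's own z axis and vertical below 0.12 rad and linear speed of bracket_q below 0.03 m/s) or (x of bracket_r in the frame of tray between -0.06 and 0.06 m and y of bracket_r in the frame of tray between -0.097 and 0.097 m and z of bracket_r in the frame of tray below 0.009 m and angle between bracket_r's own z axis and vertical below 0.12 rad and linear speed of bracket_r below 0.03 m/s)) and x of bracket_1 in the frame of tray between -0.06 and 0.06 m and y of bracket_1 in the frame of tray between -0.097 and 0.097 m and z of each of bracket_1, bracket_2, bracket_3, bracket_4 in the frame of tray below 0.009 m and angle between each of bracket_1, bracket_2, bracket_3, bracket_4's own z axis and vertical below 0.12 rad and linear speed of each of bracket_1, bracket_2, bracket_3, bracket_4 below 0.03 m/s and x of bracket_2 in the frame of tray between -0.06 and 0.06 m and y of bracket_2 in the frame of tray between -0.097 and 0.097 m and x of bracket_3 in the frame of tray between -0.06 and 0.06 m and y of bracket_3 in the frame of tray between -0.097 and 0.097 m and x of bracket_4 in the frame of tray between -0.06 and 0.06 m and y of bracket_4 in the frame of tray between -0.097 and 0.097 m and value of joint each of pin_near, pin_far above 0.0135 m and x of mallet in the frame of mat between -0.065 and 0.065 m and y of mallet in the frame of mat between -0.125 and 0.125 m and height (world z) of mallet below 0.05 m and linear speed of mallet below 0.02 m/s); the robot touches nothing.
It fails at once if a bystander (bottle, knife, cardboard bin) is shifted more than 30 mm (distance of any of bottle, knife, parts_bin from where it was at the start of the episode above 0.03 m).
Of bracket_1, bracket_2, bracket_3, bracket_4 only 2 to 4 are there at a start; the rules pass over those that are not, and their reading is None.
At some moment in a run one of bracket_1, bracket_2, bracket_3, bracket_4, mallet may be knocked a few centimetres aside while the robot is not near it.
It also fails if it takes over 210 s, if anything falls off the work surface, if the arm or the gripper's body presses on something with over 40 N, if the wrist force passes 120 N, or if a joint passes its speed limit or range.

## Working session

There is one attempt and no reset: what is moved stays moved. The work goes in short steps, Python scripts to look and compute and a shell command to move; the robot and the scene stay as the last step left them, time stands still between calls to the robot, and variables do not carry over. Pictures are saved under pics/ and viewed, about 12 in all and at most 16, crops included, and the job is handed in when it is done.

```bash
ls; mkdir -p pics; cat > h.py <<'E'
import numpy as np, cv2
from workcell import read_state, vision, workorder, robot
def world_pts(name):
    img,d=vision.read_camera(name); ci=vision.camera_info(name)
    K=np.array(ci["mtx"]);T=np.array(ci["world_from_camera"])
    v,u=np.mgrid[0:d.shape[0],0:d.shape[1]]
    x=(u-K[0,2])/K[0,0]*d; y=(v-K[1,2])/K[1,1]*d
    P=np.stack([x,-y,-d,np.ones_like(d)],-1)@T.T
    return img,d,P[...,:3]
def save(n,img): cv2.imwrite("pics/"+n,cv2.cvtColor(img,cv2.COLOR_RGB2BGR))
E
python3 - <<'E'
from h import *
print(read_state()); print(robot.finger_overhang)
for n in("scene","top","wrist"): print(n,vision.camera_info(n))
for n in("top","scene"):
    img,d,P=world_pts(n); save(n+"0.png",img); np.savez(n+"0.npz",img=img,P=P,d=d)
E
```

```text
pics
{'clock': 0.0, 'joints': array([71.51848831, 33.03115253,  1.4244873 , 82.38635034, -0.86131431,
       64.6882233 , -3.23728649]), 'qvel': array([-0.00393162,  0.07050965,  0.05619218, -0.01318402,  0.09941845,
        0.05588485, -0.06950313]), 'effort': array([-1.03284965e-03, -7.65742564e+01,  2.24964224e+00, -2.85964555e+01,
        1.52111967e-02,  1.28103953e-02,  3.23423728e-05]), 'ee_pos': array([ 159.54376276, -655.43434324,  252.46124381]), 'orientation': array([[ 9.71630333e-01,  2.36504307e-01, -4.56772592e-04],
       [ 2.36504738e-01, -9.71629024e-01,  1.59658431e-03],
       [-6.62144427e-05, -1.65931863e-03, -9.99998621e-01]]), 'contact_force': array([-0.51881954, -1.08507385, -0.49611396]), 'moment': array([-0.02669524,  0.02517452, -0.00899879]), 'width': 1.0015719982503521}
22.0
scene {'mtx': array([[445.07376647,   0.        , 282.93423314],
       [  0.        , 445.07376647, 222.92679691],
       [  0.        ,   0.        ,   1.        ]]), 'world_from_camera': array([[-8.44604592e-01, -3.64722661e-01,  3.91944466e-01,
         1.02452937e+03],
       [ 5
[... 599 characters left out ...]
+01],
       [ 6.78390423e-03,  1.96666979e-01,  9.80446877e-01,
         1.28801809e+03],
       [ 0.00000000e+00,  0.00000000e+00,  0.00000000e+00,
         1.00000000e+00]])}
wrist {'mtx': array([[325.1922621 ,   0.        , 276.3606687 ],
       [  0.        , 325.1922621 , 207.98657526],
       [  0.        ,   0.        ,   1.        ]]), 'hand_eye': array([[-5.87545733e-04,  9.48372923e-01,  3.17156827e-01,
         8.14310418e+01],
       [ 9.99999461e-01,  2.85577020e-04,  9.98597149e-04,
        -9.61062386e-01],
       [ 8.56469796e-04,  3.17157243e-01, -9.48372580e-01,
        -1.21392935e+02],
       [ 0.00000000e+00,  0.00000000e+00,  0.00000000e+00,
         1.00000000e+00]])}
```

View pics/top0.png

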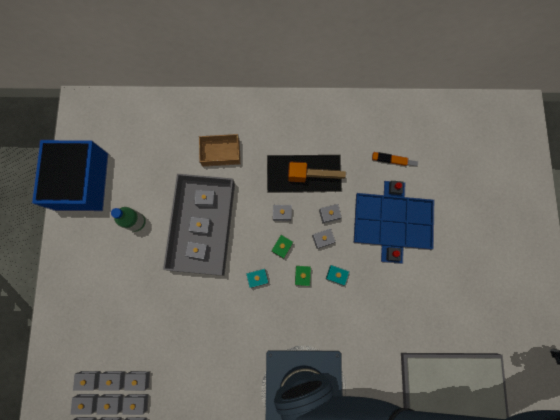

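View pics/scene0.png

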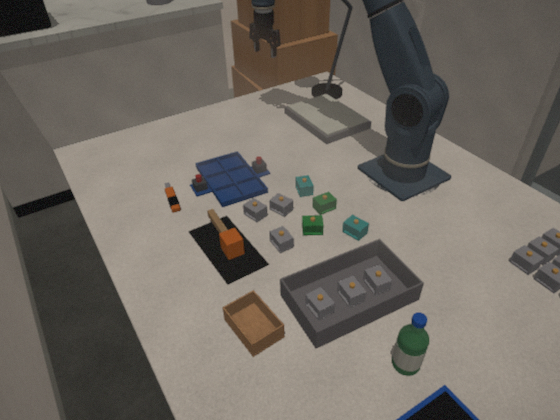

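```bash
cat > m.py <<'E'
from h import *
def blobs(img,P,mask,minpx=30):
    n,l,s,c=cv2.connectedComponentsWithStats(mask.astype(np.uint8))
    for i in range(1,n):
        if s[i,4]<minpx: continue
        m=l==i; q=P[m]; r=cv2.minAreaRect(q[:,:2].astype(np.float32))
        print("px",c[i].round(),"n",s[i,4],"ctr",np.round(r[0],0),"size",np.round(r[1],0),"ang",round(r[2],1),"zmed",np.median(q[:,2]).round(0),"rgb",np.median(img[m],0))
E
python3 - <<'E'
from m import *
z=np.load("top0.npz"); img,P=z["img"],z["P"]
hsv=cv2.cvtColor(img,cv2.COLOR_RGB2HSV)
Z=P[...,2]
print("bench z",np.median(Z[300:330,150:250]), "world at px 305,300",P[300,305])
ok=(Z>31)&(Z<54)
print("tops");blobs(img,P,ok)
H,S,V=[hsv[...,i].astype(int) for i in range(3)]
print("blue");blobs(img,P,(H>100)&(H<125)&(S>120)&(V>60),300)
print("red");blobs(img,P,((H<6)|(H>174))&(S>140)&(V>60),15)
print("orange");blobs(img,P,(H>=6)&(H<16)&(S>190),20)
print("brass");blobs(img,P,(H>=14)&(H<26)&(S>110)&(Z<60),5)
print("black");blobs(img,P,(V<30)&(P[...,0]>300),300)
print("box");blobs(img,P,(Z>57)&(Z<73),300)
E
```

```text
bench z -0.3979424529034077 world at px 305,300 [264.86685038  -5.96110064  -5.76570148]
tops
px [218. 148.] n 318 ctr [753. 278.] size [ 94. 131.] ang 4.5 zmed 46.0 rgb [72.  53.5 34. ]
px [ 93. 185.] n 256 ctr [610. 693.] size [126. 256.] ang 51.2 zmed 43.0 rgb [ 5. 25. 55.]
px [326. 173.] n 273 ctr [671. -73.] size [127.  22.] ang 86.9 zmed 45.0 rgb [108.  86.  56.]
px [183. 210.] n 282 ctr [541. 392.] size [144. 338.] ang 56.1 zmed 42.0 rgb [36. 35. 35.]
px [296. 179.] n 31 ctr [651.  21.] size [52.  3.] ang 86.8 zmed 41.0 rgb [69. 32.  0.]
px [396. 187.] n 123 ctr [ 629. -306.] size [41. 41.] ang 83.7 zmed 36.0 rgb [46. 42. 44.]
px [204. 197.] n 274 ctr [588. 319.] size [61. 48.] ang 89.1 zmed 45.0 rgb [109. 108. 109.]
px [282. 212.] n 270 ctr [541.  69.] size [46. 58.] ang 0.0 zmed 40.0 rgb [107. 106. 106.]
px [330. 213.] n 273 ctr [540. -87.] size [46. 60.] ang 14.9 zmed 40.0 rgb [102. 101. 101.]
px [139. 223.] n 49 ctr [503. 526.] size [22. 60.] ang 66.2 zmed 42.0 rgb [64. 64. 58.]
px [199. 225.] n 282 ctr [498. 331.] size [61. 47.] ang 83.4 zmed 45.0 rgb [110. 109. 110.]
px 
[... 3795 characters left out ...]
[11. 12.] ang 11.3 zmed 47.0 rgb [125.  95.  38.]
px [134. 382.] n 21 ctr [ 30. 500.] size [11. 12.] ang 23.1 zmed 47.0 rgb [126.  98.  39.]
px [ 80. 406.] n 24 ctr [-35. 650.] size [13. 13.] ang 33.8 zmed 48.0 rgb [118.5  90.5  35. ]
px [106. 406.] n 23 ctr [-34. 576.] size [14. 11.] ang 49.4 zmed 46.0 rgb [120.  92.  35.]
px [132. 406.] n 21 ctr [-35. 500.] size [10. 15.] ang 46.3 zmed 48.0 rgb [123.  94.  36.]
black
px [ 62. 171.] n 2450 ctr [542. 437.] size [825. 205.] ang 70.6 zmed 122.0 rgb [16. 16. 17.]
px [302. 174.] n 1850 ctr [526.  -6.] size [433. 242.] ang 0.6 zmed 4.0 rgb [17. 17. 16.]
box
px [198. 223.] n 619 ctr [501. 330.] size [182. 307.] ang 85.3 zmed 64.0 rgb [84. 82. 81.]
```

Could be taken for the parts I want:
- Grey bench brackets at (283,213), (331,214) and (324,239). These are my choice.
- Green look-alikes at (283,246) and (303,276), and turquoise ones at (258,279) and (338,275). Leave these alone.
- A stock grid of grey brackets at (82–135, 382–406+), away from the work area. Leave these alone.
- Box brackets at (204,198), (199,226) and (196,251). These get felt for the loose one.

Handle end at (345,174) gives the mallet pointing towards -y.

```bash
cat > to.py <<'E'
import sys
from h import *
from scipy.spatial.transform import Rotation as R
def go(x,y,z,yaw):
    """shift (m, tool axes) and rotvec to reach TCP x,y,z (mm), tool-y axis at yaw deg (mod 180), z down"""
    s=read_state(); R0=np.array(s["orientation"]); p=np.array(s["ee_pos"])
    c,si=np.cos(np.radians(yaw)),np.sin(np.radians(yaw))
    ty=np.array([c,si,0]); tz=np.array([0,0,-1.]); Rt=np.stack([np.cross(ty,tz),ty,tz],1)
    print("at",p.round(1),"shift",(R0.T@(np.array([x,y,z])-p)/1000).round(4),"rot",R.from_matrix(R0.T@Rt).as_rotvec().round(3),"F",np.round(s["contact_force"],1),"w",round(s["width"],3),"t",s["clock"])
if __name__=="__main__": go(*map(float,sys.argv[1:5]))
E
python3 - <<'E'
import cv2
i=cv2.imread("pics/top0.png")[140:300,160:440]; cv2.imwrite("pics/crop1.png",cv2.resize(i,None,fx=2.8,fy=2.8,interpolation=cv2.INTER_CUBIC))
E
python3 to.py 498 331 220 -6
```

```text
at [ 159.6 -655.5  252.5] shift [ 0.5622 -0.8784  0.0338] rot [-1.000e-03 -1.000e-03 -1.227e+00] F [-0.1 -0.3 -0.4] w 1.004 t 0.1
```

View pics/crop1.png

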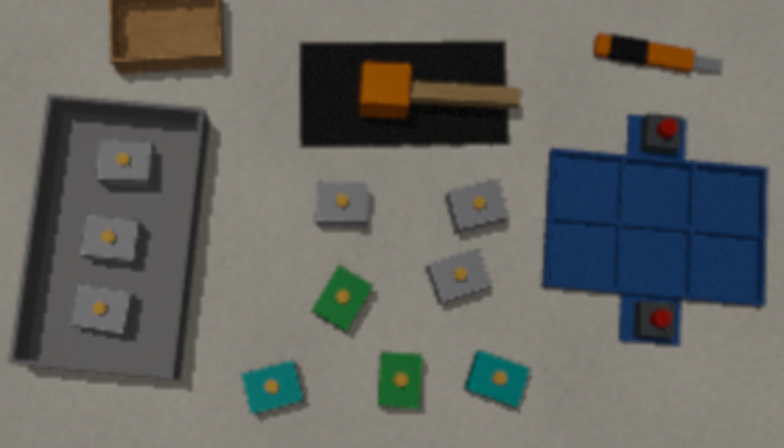

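The crop shows three grey bench brackets, two green and two turquoise look-alikes, and a tray with six bays (three across y, two along x). The mallet handle points towards the tray. I'll start with the bench bracket at (540,-87).

```bash
python3 to.py 540 -87 180 15
```

```text
at [ 159.6 -655.5  252.5] shift [ 0.5041 -0.4623  0.0732] rot [-1.000e-03 -1.000e-03 -1.594e+00] F [-0.1 -0.3 -0.4] w 1.004 t 0.1
```

```bash
python3 -m pendant '[0,0.504,-0.462,0.073,0,0,-1.594, 0,0.504,-0.462,0.073,0,0,-1.594, 0,0.504,-0.462,0.073,0,0,-1.594, 0,0.504,-0.462,0.073,0,0,-1.594, 0,0.504,-0.462,0.073,0,0,-1.594, 0,0.504,-0.462,0.073,0,0,-1.594, 0,0.504,-0.462,0.073,0,0,-1.594, 0,0.504,-0.462,0.073,0,0,-1.594, 0,0.504,-0.462,0.073,0,0,-1.594, 0,0.504,-0.462,0.073,0,0,-1.594]'; python3 to.py 540 -87 180 15
```

```text
clock: 1.1
ee_pos: [436.7, -240.9, 200.0]
orientation: [[-0.173, 0.985, -0.0], [0.985, 0.173, 0.001], [0.001, -0.0, -1.0]]
contact_force: [0.8, -0.9, -0.3]
width: 0.999
at [ 436.7 -240.9  200. ] shift [0.1337 0.1284 0.0201] rot [-0.    -0.001 -0.088] F [ 0.8 -0.9 -0.3] w 0.999 t 1.1
```

```bash
python3 -m pendant '[60,0.134,0.128,0.02,0,0,-0.088, 60,0.134,0.128,0.02,0,0,-0.088, 60,0.134,0.128,0.02,0,0,-0.088, 60,0.134,0.128,0.02,0,0,-0.088, 60,0.134,0.128,0.02,0,0,-0.088, 60,0.134,0.128,0.02,0,0,-0.088]'; cat > w.py <<'E'
from h import *
def look(fn=None):
    s=read_state(); img,d=vision.read_camera("wrist"); ci=vision.camera_info("wrist")
    K=np.array(ci["mtx"]);T=np.array(ci["hand_eye"]);R0=np.array(s["orientation"]);p=np.array(s["ee_pos"])
    v,u=np.mgrid[0:420,0:560]; a=(u-K[0,2])/K[0,0]; b=(v-K[1,2])/K[1,1]; r=np.hypot(a,b)+1e-9
    t=np.tan(np.minimum(r,1.5)); x=a/r*t*d; y=b/r*t*d
    Pc=np.stack([x,-y,-d,np.ones_like(d)],-1)@T.T
    P=Pc[...,:3]@R0.T+p
    P[d<=0]=np.nan
    if fn: save(fn,img)
    return img,d,P,s
E
python3 - <<'E'
from w import *
from m import blobs
img,d,P,s=look("w1.png")
print(s["ee_pos"],s["width"])
hsv=cv2.cvtColor(img,cv2.COLOR_RGB2HSV)
Z=P[...,2]
blobs(img,P,(Z>32)&(Z<44)&(hsv[...,1]<60),200)
E
```

```text
clock: 1.7
ee_pos: [539.5, -85.9, 179.6]
orientation: [[-0.261, 0.965, -0.001], [0.965, 0.261, 0.001], [0.002, -0.001, -1.0]]
contact_force: [0.1, -0.5, -0.7]
width: 0.765
[539.45742159 -85.93823627 179.62498785] 0.7651957067151762
px [331.  30.] n 3296 ctr [543.  69.] size [60. 47.] ang 88.6 zmed 41.0 rgb [195. 189. 189.]
px [192. 154.] n 3549 ctr [460. -64.] size [47. 61.] ang 18.9 zmed 41.0 rgb [177. 172. 171.]
px [279. 201.] n 3461 ctr [542. -86.] size [46. 60.] ang 14.1 zmed 41.0 rgb [178. 172. 172.]
```

View pics/w1.png

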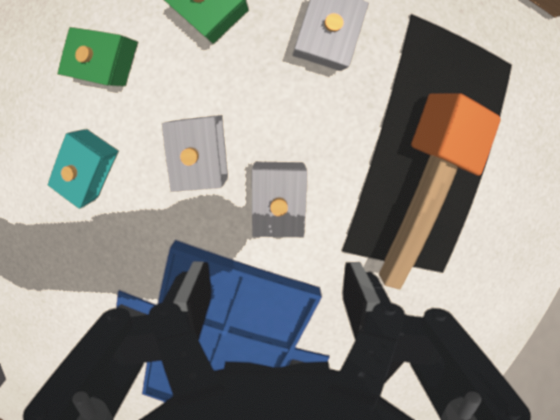

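The wrist picture shows the target bracket at (279,207), the other two grey ones at (190,155) and (334,22), and the mallet head at (458,130). The positions agree with the top view to about 2 mm.

```bash
python3 -m pendant '[60,0,0.002,0.05,0,0,0, 60,0,0.002,0.1,0,0,0, 60,0,0.002,0.13,0,0,0, 60,0,0.002,0.14,0,0,0, 60,0,0.002,0.14,0,0,0, 60,0,0.002,0.14,0,0,0]' | grep -v orient; python3 -m pendant '[255,0,0,0,0,0,0, 255,0,0,0,0,0,0, 255,0,0,0,0,0,0, 255,0,0,0,0,0,0, 255,0,0,0,0,0,0, 255,0,0,0,0,0,0]' | grep -v orient; python3 to.py 488 -375 160 -5
```

```text
clock: 2.35
ee_pos: [541.3, -87.5, 41.1]
contact_force: [0.6, 0.0, 0.2]
width: 0.765
clock: 2.95
ee_pos: [542.5, -88.0, 43.3]
contact_force: [-3.1, -1.2, 11.3]
width: 0.515
at [542.5 -88.   43.3] shift [-0.2635 -0.1261 -0.1166] rot [0.003 0.001 0.347] F [-3.1 -1.2 11.3] w 0.515 t 2.95
```

```bash
python3 -m pendant '[255,0,0,-0.04,0,0,0, 255,0,0,-0.08,0,0,0, 255,0,0,-0.117,0,0,0, 255,-0.264,-0.126,-0.117,0,0,0.347, 255,-0.264,-0.126,-0.117,0,0,0.347, 255,-0.264,-0.126,-0.117,0,0,0.347, 255,-0.264,-0.126,-0.117,0,0,0.347, 255,-0.264,-0.126,-0.117,0,0,0.347, 255,-0.264,-0.126,-0.117,0,0,0.347, 255,-0.264,-0.126,-0.117,0,0,0.347]' | grep -v orient; python3 - <<'E'
from w import *
from m import blobs
img,d,P,s=look("w2.png")
hsv=cv2.cvtColor(img,cv2.COLOR_RGB2HSV);H,S,V=[hsv[...,i].astype(int) for i in range(3)];Z=P[...,2]
blobs(img,P,((H<6)|(H>174))&(S>140)&(Z>30),30)
blobs(img,P,(Z>31)&(Z<38)&(V<110),100)
print("blue");blobs(img,P,(H>100)&(H<125)&(S>100)&(Z>15)&(Z<26),150)
E
python3 to.py 472.9 -375.8 60 -5
```

```text
clock: 3.95
ee_pos: [484.8, -383.4, 161.2]
contact_force: [-0.2, 0.3, -1.3]
width: 0.517
px [164.  99.] n 663 ctr [ 410. -289.] size [24. 20.] ang 42.2 zmed 56.0 rgb [190.  59.  56.]
px [451. 102.] n 604 ctr [ 629. -306.] size [19. 19.] ang 34.4 zmed 55.0 rgb [188.  59.  55.]
px [175.  98.] n 1636 ctr [ 412. -287.] size [40. 39.] ang 85.7 zmed 36.0 rgb [90. 91. 92.]
px [437. 101.] n 1323 ctr [ 629. -306.] size [40. 39.] ang 84.8 zmed 36.0 rgb [90. 90. 91.]
blue
px [312. 110.] n 7087 ctr [ 519. -316.] size [213. 164.] ang 85.2 zmed 19.0 rgb [ 63.  96. 149.]
at [ 486.3 -379.4  161.2] shift [ 0.0026 -0.0141  0.1011] rot [ 0.004  0.003 -0.006] F [ 0.3  0.6 -1.2] w 0.517 t 4.0
```

View pics/w2.png

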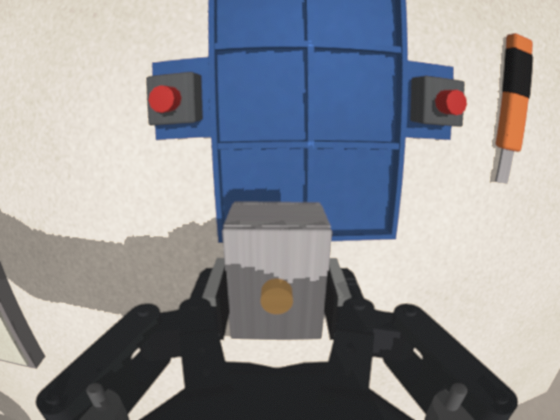

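The picture shows the bracket upright in the jaws, with its boss at (277,297). The pins are at (164,99) and (455,102), which puts the tray centre at about (520,-297).

```bash
python3 -m pendant '[255,0.001,-0.014,0,0,0,0, 255,0.001,-0.014,0.03,0,0,0, 255,0.001,-0.014,0.07,0,0,0, 255,0.001,-0.014,0.098,0,0,0, 255,0.001,-0.014,0.108,0,0,0, 255,0.001,-0.014,0.112,0,0,0, 255,0.001,-0.014,0.112,0,0,0]' | grep -v orient; python3 to.py 472.9 -375.8 49 -5
```

```text
clock: 4.7
ee_pos: [473.7, -377.2, 50.1]
contact_force: [0.2, 0.0, -0.4]
width: 0.518
at [ 473.7 -377.2   50.1] shift [ 0.0013 -0.0009  0.0011] rot [ 0.005  0.003 -0.005] F [ 0.2  0.  -0.4] w 0.518 t 4.7
```

```bash
python3 -m pendant '[255,0,0,0.002,0,0,0, 255,0,0,0.002,0,0,0, 100,0,0,0.002,0,0,0, 100,0,0,0.002,0,0,0, 100,0,0,0.002,0,0,0, 100,0,0,-0.03,0,0,0, 100,0,0,-0.08,0,0,0, 60,0,0,-0.11,0,0,0, 60,0,0,-0.11,0,0,0]' | grep -v orient;  python3 - <<'E'
from h import *
from m import blobs
img,d,P=world_pts("top"); Z=P[...,2]; hsv=cv2.cvtColor(img,cv2.COLOR_RGB2HSV)
blobs(img,P,(Z>33)&(Z<54)&(hsv[...,1]<60)&(P[...,0]>380),80)
E
python3 to.py 459 -64 160 18
```

```text
clock: 5.6
ee_pos: [475.2, -378.1, 164.8]
contact_force: [0.6, -0.0, -0.5]
width: 0.768
px [184. 206.] n 243 ctr [552. 389.] size [142. 322.] ang 54.4 zmed 43.0 rgb [37. 37. 36.]
px [204. 197.] n 255 ctr [587. 319.] size [47. 61.] ang 0.1 zmed 45.0 rgb [112. 112. 112.]
px [282. 212.] n 250 ctr [541.  69.] size [46. 58.] ang 0.4 zmed 40.0 rgb [110. 109. 110.]
px [199. 225.] n 264 ctr [498. 332.] size [60. 46.] ang 83.6 zmed 45.0 rgb [113. 112. 113.]
px [422. 234.] n 260 ctr [ 473. -375.] size [60. 46.] ang 84.2 zmed 45.0 rgb [97. 96. 97.]
px [324. 238.] n 253 ctr [459. -65.] size [45. 60.] ang 18.8 zmed 40.0 rgb [106. 105. 106.]
px [196. 250.] n 267 ctr [418. 338.] size [61. 46.] ang 81.2 zmed 44.0 rgb [113. 112. 113.]
at [ 474.1 -377.5  162.4] shift [ 0.3108 -0.0442  0.0004] rot [ 0.008  0.007 -0.407] F [-0.1 -0.2  0.2] w 0.762 t 5.65
```

```bash
python3 -m pendant '[60,0.311,-0.044,0,0.008,0.007,-0.414, 60,0.311,-0.044,0,0.008,0.007,-0.414, 60,0.311,-0.044,0,0.008,0.007,-0.414, 60,0.311,-0.044,0,0.008,0.007,-0.414, 60,0.311,-0.044,0,0.008,0.007,-0.414, 60,0.311,-0.044,0,0.008,0.007,-0.414, 60,0.311,-0.044,0,0.008,0.007,-0.414, 60,0.311,-0.044,0,0.008,0.007,-0.414, 60,0.311,-0.044,0,0.008,0.007,-0.414]' | grep -v orient;  python3 - <<'E'
from w import *
from m import blobs
img,d,P,s=look(); Z=P[...,2]; hsv=cv2.cvtColor(img,cv2.COLOR_RGB2HSV)
blobs(img,P,(Z>33)&(Z<44)&(hsv[...,1]<60),300)
E
python3 to.py 459.5 -64.5 40 18.5
```

```text
clock: 6.55
ee_pos: [458.8, -64.7, 159.7]
contact_force: [-0.1, 0.1, 0.2]
width: 0.763
px [430.  89.] n 3613 ctr [543.  70.] size [61. 48.] ang 88.7 zmed 41.0 rgb [166. 161. 160.]
px [278. 207.] n 3995 ctr [460. -64.] size [46. 60.] ang 18.9 zmed 41.0 rgb [158. 153. 153.]
at [458.9 -65.3 159.8] shift [0.0006 0.001  0.1198] rot [-0.002  0.    -0.004] F [-0.7  0.2  0.8] w 0.765 t 6.6
```

```bash
python3 -m pendant '[60,0.001,0.001,0.05,0,0,0, 60,0.001,0.001,0.09,0,0,0, 60,0.001,0.001,0.115,0,0,0, 60,0.001,0.001,0.12,0,0,0, 60,0.001,0.001,0.12,0,0,0, 255,0.001,0.001,0.12,0,0,0, 255,0.001,0.001,0.12,0,0,0, 255,0.001,0.001,0.12,0,0,0, 255,0.001,0.001,0.12,0,0,0, 255,0.001,0.001,0.12,0,0,0]' | grep -v orient; python3 to.py 487.9 -211 160 -5
```

```text
clock: 7.6
ee_pos: [460.1, -64.7, 41.2]
contact_force: [-1.9, -0.9, 8.7]
width: 0.521
at [460.1 -64.7  41.2] shift [-0.1478 -0.0194 -0.1185] rot [0.001 0.002 0.406] F [-1.9 -0.9  8.7] w 0.521 t 7.6
```

```bash
python3 -m pendant '[255,0,0,-0.04,0,0,0, 255,0,0,-0.08,0,0,0, 255,0,0,-0.118,0,0,0, 255,-0.148,-0.019,-0.118,0,0,0.406, 255,-0.148,-0.019,-0.118,0,0,0.406, 255,-0.148,-0.019,-0.118,0,0,0.406, 255,-0.148,-0.019,-0.118,0,0,0.406, 255,-0.148,-0.019,-0.118,0,0,0.406, 255,-0.148,-0.019,-0.118,0,0,0.406, 255,-0.148,-0.019,-0.118,0,0,0.406]' | grep -v orient; python3 to.py 487.9 -211 47 -5
```

```text
clock: 8.6
ee_pos: [488.4, -209.6, 159.9]
contact_force: [-0.2, 0.2, -1.3]
width: 0.516
at [ 488.4 -209.6  159.9] shift [-0.0013 -0.0005  0.1129] rot [0.001 0.001 0.003] F [-0.2  0.2 -1.3] w 0.516 t 8.6
```

```bash
python3 -m pendant '[255,-0.001,0,0.04,0,0,0, 255,-0.001,0,0.08,0,0,0, 255,-0.001,0,0.105,0,0,0, 255,-0.001,0,0.112,0,0,0, 255,-0.001,0,0.112,0,0,0, 255,-0.001,0,0.112,0,0,0]' | grep -v orient; python3 -m pendant '[255,0,0,0.001,0,0,0, 100,0,0,0.001,0,0,0, 100,0,0,0.001,0,0,0, 100,0,0,0.001,0,0,0, 100,0,0,-0.03,0,0,0, 100,0,0,-0.07,0,0,0, 60,0,0,-0.113,0,0,0, 60,0,0,-0.113,0,0,0]' | grep -v orient;  python3 - <<'E'
from h import *
from m import blobs
img,d,P=world_pts("top"); Z=P[...,2]; hsv=cv2.cvtColor(img,cv2.COLOR_RGB2HSV)
blobs(img,P,(Z>33)&(Z<54)&(hsv[...,1]<60)&(P[...,0]>380),80)
E
python3 to.py 542 69 160 0
```

```text
clock: 9.2
ee_pos: [489.0, -210.1, 48.7]
contact_force: [-0.4, -0.1, -1.2]
width: 0.522
clock: 10.0
ee_pos: [491.4, -210.6, 166.9]
contact_force: [-0.3, -0.4, -0.2]
width: 0.767
px [184. 205.] n 242 ctr [552. 390.] size [143. 321.] ang 54.4 zmed 43.0 rgb [40. 40. 40.]
px [204. 197.] n 257 ctr [588. 320.] size [60. 48.] ang 88.5 zmed 45.0 rgb [120. 119. 120.]
px [282. 212.] n 249 ctr [541.  69.] size [58. 46.] ang 89.8 zmed 40.0 rgb [117. 116. 117.]
px [199. 225.] n 265 ctr [498. 332.] size [60. 46.] ang 83.4 zmed 45.0 rgb [120. 119. 121.]
px [368. 228.] n 227 ctr [ 488. -207.] size [56. 46.] ang 85.4 zmed 44.0 rgb [107. 107. 107.]
px [196. 250.] n 267 ctr [418. 338.] size [61. 46.] ang 80.8 zmed 45.0 rgb [120. 119. 120.]
at [ 490.2 -210.5  164.5] shift [0.2829 0.0282 0.004 ] rot [ 0.007  0.003 -0.084] F [-0.5  0.7 -0.2] w 0.765 t 10.05
```

```bash
python3 -m pendant '[60,0.283,0.028,0.004,0.007,0.003,-0.074, 60,0.283,0.028,0.004,0.007,0.003,-0.074, 60,0.283,0.028,0.004,0.007,0.003,-0.074, 60,0.283,0.028,0.004,0.007,0.003,-0.074, 60,0.283,0.028,0.004,0.007,0.003,-0.074, 60,0.283,0.028,0.004,0.007,0.003,-0.074, 60,0.283,0.028,0.004,0.007,0.003,-0.074, 60,0.283,0.028,0.004,0.007,0.003,-0.074, 60,0.283,0.028,0.004,0.007,0.003,-0.074]' | grep -v orient;  python3 - <<'E'
from w import *
from m import blobs
img,d,P,s=look(); Z=P[...,2]; hsv=cv2.cvtColor(img,cv2.COLOR_RGB2HSV)
blobs(img,P,(Z>33)&(Z<44)&(hsv[...,1]<60),300)
E
python3 to.py 542.5 69.5 40 -1
```

```text
clock: 10.95
ee_pos: [541.3, 67.6, 159.2]
contact_force: [0.4, -0.7, -0.3]
width: 0.765
px [279. 205.] n 4045 ctr [543.  70.] size [60. 46.] ang 88.3 zmed 41.0 rgb [163. 159. 158.]
px [ 10. 411.] n 390 ctr [  10. -355.] size [153.  56.] ang 53.7 zmed 37.0 rgb [191. 186. 171.]
at [541.5  67.3 159.4] shift [0.0023 0.0011 0.1194] rot [-0.001  0.001  0.005] F [-0.4  0.3  1.2] w 0.766 t 11.0
```

Place this one at tray (39.5,-83), which is (551.9,-383). I'm carrying it at z 160.

```bash
python3 -m pendant '[60,0.002,0.001,0.05,0,0,0, 60,0.002,0.001,0.09,0,0,0, 60,0.002,0.001,0.115,0,0,0, 60,0.002,0.001,0.12,0,0,0, 60,0.002,0.001,0.12,0,0,0, 255,0.002,0.001,0.12,0,0,0, 255,0.002,0.001,0.12,0,0,0, 255,0.002,0.001,0.12,0,0,0, 255,0.002,0.001,0.12,0,0,0, 255,0.002,0.001,0.12,0,0,0]' | grep -v orient; python3 to.py 551.9 -383 160 -5
```

```text
clock: 12.0
ee_pos: [543.4, 69.0, 41.2]
contact_force: [-0.9, -0.9, 7.7]
width: 0.518
at [543.4  69.   41.2] shift [-0.4519  0.0145 -0.1183] rot [0.002 0.001 0.075] F [-0.9 -0.9  7.7] w 0.518 t 12.0
```

```bash
python3 -m pendant '[255,0,0,-0.04,0,0,0, 255,0,0,-0.08,0,0,0, 255,0,0,-0.118,0,0,0, 255,-0.452,0.0145,-0.118,0,0,0.075, 255,-0.452,0.0145,-0.118,0,0,0.075, 255,-0.452,0.0145,-0.118,0,0,0.075, 255,-0.452,0.0145,-0.118,0,0,0.075, 255,-0.452,0.0145,-0.118,0,0,0.075, 255,-0.452,0.0145,-0.118,0,0,0.075, 255,-0.452,0.0145,-0.118,0,0,0.075]' | grep -v orient; python3 to.py 551.9 -383 160 -5
```

```text
clock: 13.0
ee_pos: [549.7, -283.2, 161.0]
contact_force: [0.1, 0.6, -0.2]
width: 0.523
at [ 549.7 -283.2  161. ] shift [-0.0992  0.0109  0.0012] rot [ 0.004  0.001 -0.001] F [ 0.1  0.6 -0.2] w 0.523 t 13.0
```

```bash
python3 -m pendant '[255,-0.099,0.011,0,0,0,0, 255,-0.099,0.011,0,0,0,0, 255,-0.099,0.011,0,0,0,0, 255,-0.099,0.011,0,0,0,0, 255,-0.099,0.011,0.04,0,0,0, 255,-0.099,0.011,0.08,0,0,0, 255,-0.099,0.011,0.095,0,0,0, 255,-0.099,0.011,0.095,0,0,0]' | grep -v orient; python3 to.py 551.9 -383 47 -5
```

```text
clock: 13.8
ee_pos: [551.6, -381.0, 64.7]
contact_force: [-0.6, 0.4, -0.9]
width: 0.516
at [ 551.6 -381.    64.7] shift [-0.002   0.0004  0.0177] rot [ 0.001 -0.001  0.001] F [-0.6  0.4 -0.9] w 0.516 t 13.8
```

```bash
python3 -m pendant '[255,-0.002,0,0.012,0,0,0, 255,-0.002,0,0.018,0,0,0, 255,-0.002,0,0.018,0,0,0, 100,-0.002,0,0.018,0,0,0, 100,-0.002,0,0.018,0,0,0, 100,-0.002,0,0.018,0,0,0, 100,-0.002,0,-0.02,0,0,0, 100,-0.002,0,-0.06,0,0,0, 60,-0.002,0,-0.11,0,0,0, 60,-0.002,0,-0.125,0,0,0]' | grep -v orient;  python3 to.py 560 100 190 -6
```

```text
clock: 14.8
ee_pos: [553.5, -383.9, 195.8]
contact_force: [0.8, 0.4, 0.6]
width: 0.763
at [ 553.5 -383.9  195.8] shift [ 0.4827 -0.0353  0.0043] rot [0.008 0.003 0.018] F [0.8 0.4 0.6] w 0.763 t 14.8
```

```bash
python3 -m pendant '[60,0.483,-0.035,0.004,0.008,0.003,0.018, 60,0.483,-0.035,0.004,0.008,0.003,0.018, 60,0.483,-0.035,0.004,0.008,0.003,0.018, 60,0.483,-0.035,0.004,0.008,0.003,0.018, 60,0.483,-0.035,0.004,0.008,0.003,0.018, 60,0.483,-0.035,0.004,0.008,0.003,0.018, 60,0.483,-0.035,0.004,0.008,0.003,0.018, 60,0.483,-0.035,0.004,0.008,0.003,0.018, 60,0.483,-0.035,0.004,0.008,0.003,0.018, 60,0.483,-0.035,0.004,0.008,0.003,0.018]' | grep -v orient;  python3 to.py 498 331 190 -6.5
```

```text
clock: 15.8
ee_pos: [559.9, 104.6, 190.7]
contact_force: [0.8, -0.0, 0.4]
width: 0.765
at [559.9 104.6 190.7] shift [ 0.219  -0.0844  0.0011] rot [ 0.001 -0.002  0.013] F [ 0.8 -0.   0.4] w 0.765 t 15.8
```

```bash
python3 -m pendant '[60,0.219,-0.084,0,0,0,0.013, 60,0.219,-0.084,0,0,0,0.013, 60,0.219,-0.084,0,0,0,0.013, 60,0.219,-0.084,0,0,0,0.013, 60,0.219,-0.084,0,0,0,0.013, 60,0.219,-0.084,0,0,0,0.013, 60,0.219,-0.084,0,0,0,0.013]' | grep -v orient;  python3 - <<'E'
from w import *
from m import blobs
img,d,P,s=look("w3.png"); Z=P[...,2]; hsv=cv2.cvtColor(img,cv2.COLOR_RGB2HSV)
print("br");blobs(img,P,(Z>39)&(Z<49)&(hsv[...,1]<60)&(hsv[...,2]>110),300)
print("rim");blobs(img,P,(Z>60)&(Z<72),200)
img,d,P=world_pts("top"); Z=P[...,2]; hsv=cv2.cvtColor(img,cv2.COLOR_RGB2HSV)
print("tray/bench");blobs(img,P,(Z>33)&(Z<54)&(hsv[...,1]<60)&(P[...,0]>380),80)
E
python3 to.py 499 332 45 -6.5
```

```text
clock: 16.5
ee_pos: [497.8, 331.8, 191.0]
contact_force: [0.3, -0.9, -0.7]
width: 0.766
br
px [278. 196.] n 3261 ctr [499. 333.] size [59. 46.] ang 84.2 zmed 46.0 rgb [178. 173. 172.]
px [188. 199.] n 2912 ctr [419. 340.] size [61. 47.] ang 81.1 zmed 46.0 rgb [175. 170. 170.]
px [378. 200.] n 2946 ctr [588. 321.] size [61. 47.] ang 88.9 zmed 46.0 rgb [177. 172. 171.]
rim
px [281. 170.] n 5746 ctr [501. 330.] size [181. 308.] ang 85.2 zmed 66.0 rgb [142. 136. 134.]
px [276. 299.] n 1042 ctr [487. 244.] size [  7. 122.] ang 85.1 zmed 65.0 rgb [97. 92. 91.]
px [ 16. 389.] n 205 ctr [24. 67.] size [13. 74.] ang 68.6 zmed 66.0 rgb [48. 54. 58.]
px [425. 412.] n 340 ctr [669.   4.] size [32. 62.] ang 25.0 zmed 64.0 rgb [216. 120.  67.]
tray/bench
px [205. 179.] n 80 ctr [648. 319.] size [162.   3.] ang 85.2 zmed 44.0 rgb [43. 43. 43.]
px [208. 193.] n 87 ctr [605. 308.] size [59. 27.] ang 56.2 zmed 45.0 rgb [121. 120. 121.]
px [422. 210.] n 255 ctr [ 549. -382.] size [61. 45.] ang 84.5 zmed 45.0 rgb [107. 107. 108.]
px [369. 229.] n 260 ctr [ 488. -209.] size [61. 46.] ang 86.1 zmed 45.0 rgb [111. 110. 111.]
px [422. 234.] n 263 ctr [ 473. -375.] size [62. 46.] ang 84.0 zmed 45.0 rgb [107. 107. 108.]
at [498.9 329.5 191. ] shift [ 0.0023 -0.0004  0.146 ] rot [ 0.001 -0.001 -0.002] F [ 0.3 -1.   0. ] w 0.766 t 16.6
```

View pics/w3.png

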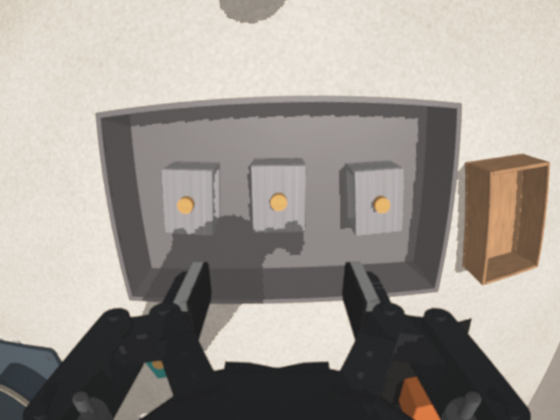

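The picture shows the three box brackets at (188,199), (278,196) and (378,200), and the inside of the box is clear. Middle one first: grip it lightly, raise it a few mm and read the force.

```bash
python3 -m pendant '[60,0.002,0,0.05,0,0,0, 60,0.002,0,0.09,0,0,0, 60,0.002,0,0.125,0,0,0, 60,0.002,0,0.146,0,0,0, 60,0.002,0,0.146,0,0,0, 60,0.002,0,0.146,0,0,0]' | grep -v orient;python3 -m pendant '[255,0,0,0,0,0,0, 255,0,0,0,0,0,0, 255,0,0,0,0,0,0, 255,0,0,0,0,0,0, 255,0,0,0,0,0,0]' | grep -v orient; python3 -m pendant '[255,0,0,-0.003,0,0,0, 255,0,0,-0.003,0,0,0, 255,0,0,-0.003,0,0,0]' | grep -v orient
```

```text
clock: 17.2
ee_pos: [500.0, 330.7, 45.4]
contact_force: [0.3, 0.4, 0.6]
width: 0.766
clock: 17.7
ee_pos: [499.6, 330.8, 47.3]
contact_force: [-5.2, -1.6, 8.2]
width: 0.522
clock: 18.0
ee_pos: [499.4, 330.6, 48.3]
contact_force: [8.0, 7.3, -39.0]
width: 0.514
```

The middle one is glued: 39 N against a 3 mm pull. Release it and try the next.

```bash
python3 -m pendant '[255,0,0,0.002,0,0,0, 60,0,0,0.002,0,0,0, 60,0,0,0.001,0,0,0, 60,0,0,0,0,0,0, 60,0,0,-0.03,0,0,0, 60,0,0,-0.06,0,0,0, 60,0,0,-0.07,0,0,0, 60,0,0,-0.07,0,0,0]' | grep -v orient; python3 to.py 588.5 321 120 -2
```

```text
clock: 18.8
ee_pos: [500.3, 331.0, 120.1]
contact_force: [0.5, -0.2, 0.1]
width: 0.767
at [500.3 331.  120.1] shift [0.0003 0.0888 0.0004] rot [ 0.003 -0.003 -0.081] F [ 0.5 -0.2  0.1] w 0.767 t 18.8
```

```bash
python3 -m pendant '[60,0,0.045,0,0,0,-0.08, 60,0,0.089,0,0,0,-0.08, 60,0,0.089,0,0,0,-0.08, 60,0,0.089,0.03,0,0,-0.08, 60,0,0.089,0.06,0,0,-0.08, 60,0,0.089,0.075,0,0,-0.08, 60,0,0.089,0.075,0,0,-0.08]' | grep -v orient;python3 -m pendant '[255,0,0,0,0,0,0, 255,0,0,0,0,0,0, 255,0,0,0,0,0,0, 255,0,0,0,0,0,0, 255,0,0,0,0,0,0]' | grep -v orient; python3 -m pendant '[255,0,0,-0.003,0,0,0, 255,0,0,-0.003,0,0,0, 255,0,0,-0.003,0,0,0]' | grep -v orient
```

```text
clock: 19.5
ee_pos: [587.1, 319.9, 42.3]
contact_force: [0.1, 0.5, 0.2]
width: 0.767
clock: 20.0
ee_pos: [587.4, 320.1, 43.0]
contact_force: [-0.1, -1.4, 3.4]
width: 0.518
clock: 20.3
ee_pos: [587.5, 320.1, 46.2]
contact_force: [-1.2, 0.5, -1.0]
width: 0.521
```

The far one is loose: it follows with about 1 N. Lift it and carry it to the last corner bay, (566,-217).

```bash
python3 -m pendant '[255,0,0,-0.03,0,0,0, 255,0,0,-0.07,0,0,0, 255,0,0,-0.115,0,0,0, 255,0,0,-0.134,0,0,0, 255,0,0,-0.134,0,0,0]' | grep -v orient;python3 to.py 566.3 -217.2 178 -5
```

```text
clock: 20.8
ee_pos: [588.9, 321.0, 183.8]
contact_force: [-0.4, -0.3, -1.1]
width: 0.521
at [588.9 321.  183.8] shift [-0.5387 -0.0031  0.0037] rot [ 0.004 -0.004  0.051] F [-0.4 -0.3 -1.1] w 0.521 t 20.8
```

```bash
python3 -m pendant '[255,-0.539,-0.003,0.004,0.004,-0.004,0.051, 255,-0.539,-0.003,0.004,0.004,-0.004,0.051, 255,-0.539,-0.003,0.004,0.004,-0.004,0.051, 255,-0.539,-0.003,0.004,0.004,-0.004,0.051, 255,-0.539,-0.003,0.004,0.004,-0.004,0.051, 255,-0.539,-0.003,0.004,0.004,-0.004,0.051, 255,-0.539,-0.003,0.004,0.004,-0.004,0.051, 255,-0.539,-0.003,0.004,0.004,-0.004,0.051, 255,-0.539,-0.003,0.004,0.004,-0.004,0.051, 255,-0.539,-0.003,0.004,0.004,-0.004,0.051]' | grep -v orient;python3 to.py 566.3 -217.2 70 -5
```

```text
clock: 21.8
ee_pos: [566.7, -181.7, 176.5]
contact_force: [0.4, 0.2, -0.2]
width: 0.522
at [ 566.7 -181.7  176.5] shift [-0.0355  0.0029  0.1065] rot [-0.002 -0.    -0.   ] F [ 0.4  0.2 -0.2] w 0.522 t 21.8
```

```bash
python3 -m pendant '[255,-0.0355,0.003,0,0,0,0, 255,-0.0355,0.003,0,0,0,0, 255,-0.0355,0.003,0.04,0,0,0, 255,-0.0355,0.003,0.08,0,0,0, 255,-0.0355,0.003,0.106,0,0,0, 255,-0.0355,0.003,0.106,0,0,0]' | grep -v orient;python3 to.py 566.3 -217.2 44.5 -5
```

```text
clock: 22.4
ee_pos: [563.4, -215.8, 66.0]
contact_force: [-0.8, 0.5, -2.5]
width: 0.517
at [ 563.4 -215.8   66. ] shift [-0.0012  0.0032  0.0214] rot [-0.01  -0.003  0.001] F [-0.8  0.5 -2.5] w 0.517 t 22.4
```

```bash
python3 -m pendant '[255,-0.001,0.002,0.01,-0.008,0,0, 255,-0.001,0.002,0.02,-0.008,0,0, 255,-0.001,0.002,0.022,-0.008,0,0, 255,-0.001,0.002,0.022,-0.008,0,0, 100,-0.001,0.002,0.022,-0.008,0,0, 100,-0.001,0.002,0.022,-0.008,0,0, 100,-0.001,0.002,0.022,-0.008,0,0, 100,-0.001,0.002,-0.02,0,0,0, 100,-0.001,0.002,-0.06,0,0,0, 60,-0.001,0.002,-0.11,0,0,0]' | grep -v orient;  python3 to.py 600 0 200 -3
```

```text
clock: 23.4
ee_pos: [565.6, -217.1, 176.6]
contact_force: [0.3, -1.1, -0.2]
width: 0.752
at [ 565.6 -217.1  176.6] shift [ 0.2193  0.0154 -0.0228] rot [-0.012 -0.004 -0.034] F [ 0.3 -1.1 -0.2] w 0.752 t 23.4
```

```bash
python3 -m pendant '[30,0.219,0.015,-0.02,-0.012,-0.004,-0.034, 30,0.219,0.015,-0.02,-0.012,-0.004,-0.034, 30,0.219,0.015,-0.02,-0.012,-0.004,-0.034, 30,0.219,0.015,-0.02,-0.012,-0.004,-0.034, 30,0.219,0.015,-0.02,-0.012,-0.004,-0.034, 30,0.219,0.015,-0.02,-0.012,-0.004,-0.034, 30,0.219,0.015,-0.02,-0.012,-0.004,-0.034]' | grep -v orient;  python3 - <<'E'
from w import *
from m import blobs
img,d,P,s=look("w4.png"); Z=P[...,2]; hsv=cv2.cvtColor(img,cv2.COLOR_RGB2HSV);H,S,V=[hsv[...,i].astype(int) for i in range(3)]
print("head top");blobs(img,P,(Z>59)&(Z<70)&(S>120),200)
print("handle");blobs(img,P,(Z>40)&(Z<52)&(H>10)&(H<30)&(S>50)&(P[...,0]>600)&(P[...,0]<720),200)
print("mat");blobs(img,P,(V<60)&(Z<8)&(Z>-3)&(P[...,0]>580),600)
img,d,P=world_pts("top"); save("top1.png",img);Z=P[...,2]; hsv=cv2.cvtColor(img,cv2.COLOR_RGB2HSV);H,S,V=[hsv[...,i].astype(int) for i in range(3)]
print("tray/bench");blobs(img,P,(Z>33)&(Z<54)&(hsv[...,1]<60)&(P[...,0]>380),80)
print("mat");blobs(img,P,(V<45)&(Z>-5)&(Z<12)&(P[...,0]>560)&(P[...,1]<250)&(P[...,1]>-150),300)
E
python3 -c "
import cv2;i=cv2.imread('pics/top1.png')[130:310,150:450];cv2.imwrite('pics/top1c.png',cv2.resize(i,None,fx=2.4,fy=2.4))"
```

```text
clock: 24.1
ee_pos: [599.5, -0.5, 197.3]
contact_force: [-0.3, -0.2, -0.2]
width: 0.88
head top
px [365. 196.] n 3614 ctr [675.   2.] size [57. 51.] ang 87.3 zmed 65.0 rgb [227. 132.  75.]
handle
px [346. 178.] n 262 ctr [662.  15.] size [71. 35.] ang 45.3 zmed 46.0 rgb [121.  70.  41.]
px [351. 277.] n 1695 ctr [671. -94.] size [122.  21.] ang 87.8 zmed 47.0 rgb [191. 155. 117.]
mat
px [352. 159.] n 19245 ctr [682.  -4.] size [127. 247.] ang 1.0 zmed 5.0 rgb [46. 45. 43.]
tray/bench
px [184. 206.] n 244 ctr [552. 388.] size [141. 322.] ang 54.3 zmed 43.0 rgb [44. 43. 43.]
px [422. 210.] n 258 ctr [ 550. -382.] size [61. 47.] ang 85.1 zmed 45.0 rgb [111. 111. 112.]
px [199. 225.] n 263 ctr [498. 332.] size [61. 47.] ang 83.7 zmed 44.0 rgb [128. 127. 128.]
px [425. 234.] n 166 ctr [ 472. -382.] size [45. 45.] ang 84.7 zmed 45.0 rgb [111. 110. 111.]
px [196. 250.] n 271 ctr [418. 339.] size [61. 46.] ang 80.9 zmed 45.0 rgb [128. 127. 128.]
mat
px [282. 174.] n 1020 ctr [680.  59.] size [125. 114.] ang 0.7 zmed 4.0 rgb [22. 22. 21.]
```

View pics/top1c.png

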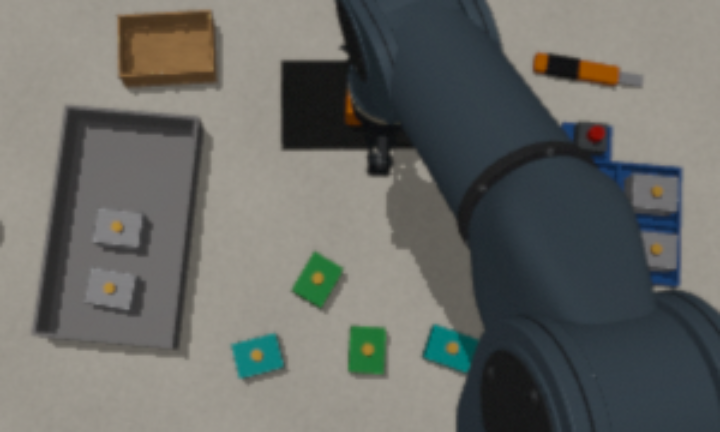

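View pics/w4.png

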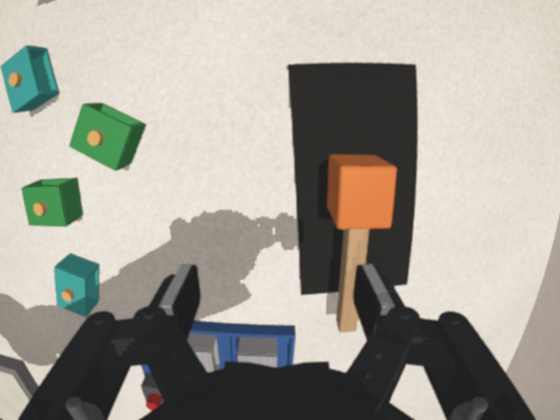

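The mallet has been nudged; its head is now at (675,2), and I'll use that measurement. The box holds two brackets at (120,228) and (110,290) in the crop, and the far one is gone from it. The mat centre is about (682,-4).

```bash
python3 to.py 674.5 2 120 -2.7
```

```text
at [599.4  -2.2 197. ] shift [0.0084 0.0748 0.077 ] rot [ 0.     0.002 -0.007] F [ 0.1  0.1 -0.4] w 0.883 t 24.2
```

```bash
python3 -m pendant '[30,0.008,0.04,0.02,0,0.002,-0.007, 30,0.008,0.075,0.05,0,0.002,-0.007, 30,0.008,0.075,0.077,0,0.002,-0.007, 30,0.008,0.075,0.1,0,0.002,-0.007, 30,0.008,0.075,0.13,0,0.002,-0.007, 30,0.008,0.075,0.147,0,0.002,-0.007, 30,0.008,0.075,0.147,0,0.002,-0.007]' | grep -v orient; python3 -m pendant '[255,0,0,0,0,0,0, 255,0,0,0,0,0,0, 255,0,0,0,0,0,0, 255,0,0,0,0,0,0, 255,0,0,0,0,0,0]' | grep -v orient; python3 to.py 650 -180 180 -5
```

```text
clock: 24.9
ee_pos: [673.0, -0.1, 47.4]
contact_force: [-0.2, -0.3, -0.4]
width: 0.885
clock: 25.4
ee_pos: [674.0, -0.5, 49.0]
contact_force: [-0.2, -2.5, 7.8]
width: 0.574
at [ 6.74e+02 -5.00e-01  4.90e+01] shift [-0.1806 -0.0154 -0.1308] rot [-0.002  0.001  0.038] F [-0.2 -2.5  7.8] w 0.574 t 25.4
```

```bash
python3 -m pendant '[255,0,0,-0.04,0,0,0, 255,0,0,-0.08,0,0,0, 255,0,0,-0.13,0,0,0, 255,-0.18,-0.015,-0.13,0,0,0.038, 255,-0.18,-0.015,-0.13,0,0,0.038, 255,-0.18,-0.015,-0.13,0,0,0.038, 255,-0.18,-0.015,-0.13,0,0,0.038, 255,-0.18,-0.015,-0.13,0,0,0.038, 255,-0.18,-0.015,-0.13,0,0,0.038]' | grep -v orient; python3 - <<'E'
from h import *
from m import blobs
img,d,P=world_pts("scene"); save("sc1.png",img[90:260,120:320].repeat(3,0).repeat(3,1))
Z=P[...,2]; hsv=cv2.cvtColor(img,cv2.COLOR_RGB2HSV);H,S,V=[hsv[...,i].astype(int) for i in range(3)]
reg=(P[...,0]>380)&(P[...,0]<660)&(P[...,1]<-150)
blobs(img,P,(Z>40)&(Z<60)&(S<70)&reg,40)
print("boss");blobs(img,P,(Z>40)&(Z<62)&(H>=12)&(H<28)&(S>90)&reg,4)
print("red");blobs(img,P,((H<6)|(H>174))&(S>140)&reg,10)
E
python3 to.py 629.5 -308 130 -5
```

```text
clock: 26.3
ee_pos: [649.7, -180.1, 178.9]
contact_force: [0.3, 1.3, -5.6]
width: 0.582
px [114.  48.] n 202 ctr [  520. -1601.] size [278.  35.] ang 0.3 zmed 50.0 rgb [106.  100.5  93. ]
px [230. 154.] n 121 ctr [ 475. -374.] size [66. 47.] ang 84.0 zmed 44.0 rgb [116. 111. 109.]
px [250. 179.] n 153 ctr [ 491. -209.] size [68. 47.] ang 82.5 zmed 44.0 rgb [112. 107. 105.]
px [228. 185.] n 162 ctr [ 567. -215.] size [68. 47.] ang 86.1 zmed 44.0 rgb [77.  73.  72.5]
boss
px [230. 152.] n 12 ctr [ 474. -374.] size [17.  8.] ang 30.8 zmed 50.0 rgb [129.5 105.   70.5]
px [250. 177.] n 12 ctr [ 492. -206.] size [10. 10.] ang 36.5 zmed 51.0 rgb [135.  105.   68.5]
px [228. 184.] n 12 ctr [ 565. -214.] size [13.  8.] ang 51.7 zmed 51.0 rgb [96. 76. 52.]
red
px [197. 179.] n 10 ctr [ 637. -300.] size [ 3. 14.] ang 9.5 zmed 42.0 rgb [93.5 41.5 35. ]
at [ 650.2 -178.4  179.1] shift [-0.1309 -0.0093  0.0491] rot [-0.003 -0.     0.001] F [ 0.1  1.9 -4. ] w 0.58 t 26.35
```

View pics/sc1.png

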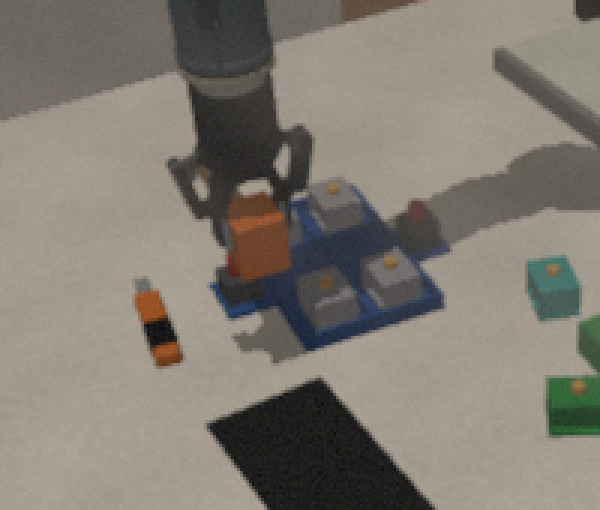

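The picture shows three brackets upright in their bays at about (335,205), (392,278) and (327,298). The fourth sits behind the head, and the top view had it at (550,-382). Both pins are up. Next is the far pin.

```bash
python3 -m pendant '[255,-0.131,-0.009,0.02,0,0,0, 255,-0.131,-0.009,0.04,0,0,0, 255,-0.131,-0.009,0.049,0,0,0, 255,-0.131,-0.009,0.049,0,0,0, 255,-0.131,-0.009,0.049,0,0,0, 255,-0.131,-0.009,0.049,0,0,0]' | grep -v orient; python3 to.py 629.5 -308 100 -5
```

```text
clock: 26.95
ee_pos: [631.1, -305.0, 130.6]
contact_force: [-0.8, 1.1, -3.3]
width: 0.575
at [ 631.1 -305.   130.6] shift [-0.0032 -0.0013  0.0306] rot [-0.002 -0.002  0.004] F [-0.8  1.1 -3.3] w 0.575 t 26.95
```

```bash
python3 -m pendant '[255,-0.003,-0.001,0.02,0,0,0, 255,-0.003,-0.001,0.026,0,0,0, 255,-0.003,-0.001,0.03,0,0,0, 255,-0.003,-0.001,0.034,0,0,0, 255,-0.003,-0.001,0.038,0,0,0, 255,-0.003,-0.001,0.042,0,0,0, 255,-0.003,-0.001,0.042,0,0,0]' | grep -v orient; python3 -m pendant '[255,0,0,0.002,0,0,0, 255,0,0,0.003,0,0,0, 255,0,0,0.003,0,0,0]' | grep -v orient
```

```text
clock: 27.65
ee_pos: [630.4, -307.1, 88.9]
contact_force: [-0.3, -0.7, -3.5]
width: 0.579
clock: 27.95
ee_pos: [630.4, -307.3, 86.2]
contact_force: [-2.5, 1.9, 4.1]
width: 0.576
```

```bash
python3 -m pendant '[255,0,0,0.002,0,0,0, 255,0,0,0.003,0,0,0, 255,0,0,0.004,0,0,0, 255,0,0,0.004,0,0,0]' | grep -v orient; python3 -m pendant '[255,0,0,0.002,0,0,0, 255,0,0,0.002,0,0,0]' | grep -v orient;
```

```text
clock: 28.35
ee_pos: [630.5, -307.4, 85.7]
contact_force: [-11.9, 5.8, 30.5]
width: 0.576
clock: 28.55
ee_pos: [630.4, -307.3, 85.9]
contact_force: [-8.7, 4.3, 19.9]
width: 0.578
```

The far pin is at its hard stop: the TCP halted at 85.8, so the head's underside is about 41 mm up, with 20–30 N. Now the near pin.

```bash
python3 -m pendant '[255,0,0,-0.03,0,0,0, 255,0,0,-0.06,0,0,0, 255,0,0,-0.06,0,0,0]' | grep -v orient; python3 to.py 410.5 -290 146 -5
```

```text
clock: 28.85
ee_pos: [632.8, -308.5, 150.0]
contact_force: [0.4, 0.4, -4.2]
width: 0.581
at [ 632.8 -308.5  150. ] shift [-2.000e-04 -2.231e-01  2.000e-03] rot [0.009 0.002 0.003] F [ 0.4  0.4 -4.2] w 0.581 t 28.85
```

```bash
python3 -m pendant '[255,0,-0.05,0,0.009,0,0, 255,0,-0.1,0,0.009,0,0, 255,0,-0.15,0,0.009,0,0, 255,0,-0.2,0,0.009,0,0, 255,0,-0.223,0,0.009,0,0, 255,0,-0.223,0,0.009,0,0, 255,0,-0.223,0,0.009,0,0]' | grep -v orient; python3 - <<'E'
from w import *
from m import blobs
img,d,P,s=look("w5.png"); hsv=cv2.cvtColor(img,cv2.COLOR_RGB2HSV);H,S,V=[hsv[...,i].astype(int) for i in range(3)];Z=P[...,2]
blobs(img,P,((H<6)|(H>174))&(S>120)&(Z>30)&(Z<70),30)
E
python3 to.py 410.5 -290 105 -5
```

```text
clock: 29.55
ee_pos: [410.7, -290.3, 147.6]
contact_force: [1.9, -0.7, -4.3]
width: 0.577
px [277. 201.] n 88 ctr [ 412. -279.] size [ 4. 15.] ang 84.3 zmed 44.0 rgb [106.  39.  35.]
px [516. 210.] n 295 ctr [ 631. -308.] size [19. 26.] ang 38.4 zmed 41.0 rgb [181.  55.  52.]
at [ 411.6 -290.2  147.7] shift [ 0.0002 -0.0012  0.0427] rot [0.001 0.002 0.003] F [ 0.7  0.1 -4.4] w 0.575 t 29.6
```

View pics/w5.png

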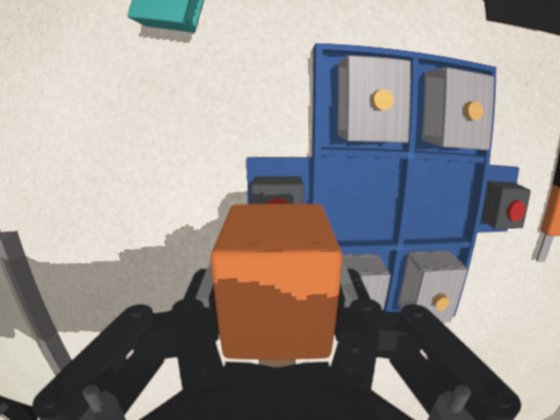

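The picture shows all four brackets standing in the corner bays. The far pin at (516,210) has its top at z 41, so it's home. The near pin shows just above the head at (277,201).

```bash
python3 -m pendant '[255,0,-0.001,0.03,0,0,0, 255,0,-0.001,0.043,0,0,0, 255,0,-0.001,0.048,0,0,0, 255,0,-0.001,0.052,0,0,0, 255,0,-0.001,0.056,0,0,0, 255,0,-0.001,0.06,0,0,0, 255,0,-0.001,0.062,0,0,0, 255,0,-0.001,0.063,0,0,0]' | grep -v orient; python3 -m pendant '[255,0,0,0.002,0,0,0, 255,0,0,0.003,0,0,0, 255,0,0,0.003,0,0,0]' | grep -v orient
```

```text
clock: 30.4
ee_pos: [411.4, -289.8, 85.7]
contact_force: [-6.1, 7.5, 28.6]
width: 0.578
clock: 30.7
ee_pos: [411.4, -289.7, 85.5]
contact_force: [-11.0, 9.7, 45.0]
width: 0.579
```

The near pin has stopped hard at TCP 85.5 too. Now I'll take the mallet back to its mat.

```bash
python3 -m pendant '[255,0,0,-0.03,0,0,0, 255,0,0,-0.07,0,0,0, 255,0,0,-0.08,0,0,0, 255,0,0,-0.08,0,0,0]' | grep -v orient; python3 to.py 676 0 160 -2.7
```

```text
clock: 31.1
ee_pos: [412.1, -290.4, 166.8]
contact_force: [0.5, -0.1, -3.6]
width: 0.579
at [ 412.1 -290.4  166.8] shift [0.3116 0.2385 0.0062] rot [ 0.007  0.007 -0.037] F [ 0.5 -0.1 -3.6] w 0.579 t 31.1
```

```bash
python3 -m pendant '[255,0.311,0.238,0.006,0.007,0.007,-0.037, 255,0.311,0.238,0.006,0.007,0.007,-0.037, 255,0.311,0.238,0.006,0.007,0.007,-0.037, 255,0.311,0.238,0.006,0.007,0.007,-0.037, 255,0.311,0.238,0.006,0.007,0.007,-0.037, 255,0.311,0.238,0.006,0.007,0.007,-0.037, 255,0.311,0.238,0.006,0.007,0.007,-0.037, 255,0.311,0.238,0.006,0.007,0.007,-0.037, 255,0.311,0.238,0.006,0.007,0.007,-0.037, 255,0.311,0.238,0.006,0.007,0.007,-0.037]' | grep -v orient; python3 to.py 676 0 52 -2.7
```

```text
clock: 32.1
ee_pos: [675.0, 0.6, 157.1]
contact_force: [-0.4, -1.2, -4.4]
width: 0.575
at [6.750e+02 6.000e-01 1.571e+02] shift [-0.0005  0.0014  0.1051] rot [-0.004  0.001  0.002] F [-0.4 -1.2 -4.4] w 0.575 t 32.1
```

```bash
python3 -m pendant '[255,0,0.001,0.04,0,0,0, 255,0,0.001,0.08,0,0,0, 255,0,0.001,0.1,0,0,0, 255,0,0.001,0.105,0,0,0, 255,0,0.001,0.108,0,0,0, 255,0,0.001,0.108,0,0,0]' | grep -v orient
```

```text
clock: 32.7
ee_pos: [673.6, -1.8, 49.0]
contact_force: [-3.4, -1.2, 1.8]
width: 0.58
```

Contact with the mat. Release, rise and back off, then check.

```bash
python3 -m pendant '[70,0,0,0,0,0,0, 70,0,0,0,0,0,0, 50,0,0,0,0,0,0, 50,0,0,-0.03,0,0,0, 50,0,0,-0.07,0,0,0, 50,0,0,-0.12,0,0,0, 50,0,0,-0.15,0,0,0, 50,0.05,-0.04,-0.15,0,0,0, 50,0.1,-0.08,-0.15,0,0,0, 50,0.15,-0.1,-0.15,0,0,0]' | grep -v orient;  python3 -m pendant '[50,0.05,0,0,0,0,0, 50,0.1,0,0,0,0,0, 50,0.1,0,0,0,0,0]' | grep -v orient;  python3 - <<'E'
from h import *
from m import blobs
img,d,P=world_pts("top"); save("top2.png",img);Z=P[...,2]; hsv=cv2.cvtColor(img,cv2.COLOR_RGB2HSV);H,S,V=[hsv[...,i].astype(int) for i in range(3)]
print("brackets");blobs(img,P,(Z>33)&(Z<54)&(S<60)&(P[...,0]>380),80)
print("red");blobs(img,P,((H<6)|(H>174))&(S>140)&(V>60),8)
print("orange");blobs(img,P,(H>=6)&(H<16)&(S>190),20)
print("mat");blobs(img,P,(V<45)&(Z>-5)&(Z<12)&(P[...,0]>560)&(P[...,1]<250)&(P[...,1]>-150),300)
E
```

```text
clock: 33.7
ee_pos: [593.5, 125.1, 199.6]
contact_force: [0.7, 1.3, -0.2]
width: 0.807
clock: 34.0
ee_pos: [596.5, 234.7, 199.8]
contact_force: [0.4, 0.6, 0.4]
width: 0.806
brackets
px [177. 211.] n 199 ctr [529. 409.] size [ 79. 289.] ang 68.7 zmed 44.0 rgb [44. 43. 43.]
px [371. 205.] n 255 ctr [ 564. -216.] size [60. 46.] ang 85.8 zmed 45.0 rgb [114. 113. 114.]
px [422. 210.] n 261 ctr [ 550. -382.] size [61. 47.] ang 84.8 zmed 44.0 rgb [111. 110. 111.]
px [199. 225.] n 261 ctr [498. 332.] size [61. 47.] ang 83.9 zmed 45.0 rgb [128. 127. 128.]
px [369. 229.] n 261 ctr [ 488. -209.] size [61. 46.] ang 85.8 zmed 45.0 rgb [114. 114. 115.]
px [422. 234.] n 261 ctr [ 473. -376.] size [61. 47.] ang 83.8 zmed 45.0 rgb [111. 110. 111.]
px [196. 250.] n 266 ctr [418. 338.] size [60. 45.] ang 81.3 zmed 45.0 rgb [127. 126. 128.]
red
px [397. 186.] n 31 ctr [ 629. -306.] size [18. 19.] ang 57.6 zmed 40.0 rgb [121.  19.  16.]
px [395. 253.] n 32 ctr [ 411. -288.] size [16. 20.] ang 49.2 zmed 40.0 rgb [126.   22.5  19. ]
orange
px [397. 162.] n 24 ctr [ 530. -114.] size [ 54. 588.] ang 43.2 zmed 18.0 rgb [111.  56.   5.]
px [302. 176.] n 122 ctr [681.  -2.] size [61. 72.] ang 90.0 zmed 33.0 rgb [82. 40.  1.]
mat
px [303. 163.] n 917 ctr [701.  -4.] size [ 85. 242.] ang 0.8 zmed 4.0 rgb [22. 22. 21.]
px [321. 185.] n 462 ctr [643. -54.] size [ 45. 145.] ang 1.5 zmed 4.0 rgb [22. 21. 20.]
```

View pics/top2.png

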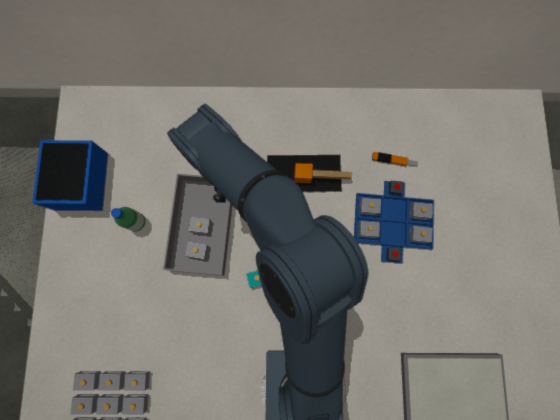

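The final picture shows four brackets in the tray at (371,205), (422,210), (369,229) and (422,234). Both pin tops are at z≈40, and the mallet head at (302,174) is on the mat. The knife and bottle haven't moved.

```bash
python3 -c "
from workcell import workorder; print(workorder.sign_off())"
```

```text
the job is handed in; nothing more can be done
None
```

The job is done and handed in at about 34 s on the robot's clock; sign-off gives no verdict.

**Loose bracket:** It was the one at the box's far (+x) end. It followed a 3 mm lift with about 1 N, where the middle bracket resisted with 39 N. I didn't test the third.

**Tray:** That bracket and the three grey bench brackets stand upright in the four corner bays. I took the bench brackets to be those three; the separate grid of grey brackets at the bench corner and the green and turquoise ones stayed where they were.

**Pins:** I pressed both down with the mallet head until they stopped hard, at roughly 20–50 N. The last top view puts both pin tops at z≈40 mm, against 41 mm when home.

**Mallet:** It had been knocked about 18 mm along y during the run, so I measured it again before gripping. It is back on the mat with the gripper clear.

**Last checks:** All four bracket tops read 44–45 mm, within a few mm of the bay centres, and nothing disagreed. The bottle and knife look unmoved. The arm hid the cardboard bin in the last picture, so I couldn't check it there, but nothing was moved near it.

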